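# Load a spice tin into the latched display case

## Task

Put the flat oblong spice tin away in the small display case. Turn the knob on top of the case a full quarter-turn clockwise to release its front flap, let the flap down all the way so that it makes a ramp, then set the tin on the ramp, narrow end first and label up, and push it up over the lip until all of it lies flat on the floor of the case. Leave the flap down, and do not shove the jar, the canister or the mortar about.

Things in the scene. Friction and masses are not known exactly. Their poses are not given: they have to be found in the camera images.
- case: Low wooden display case with clear side walls, fixed to the table at a varying yaw: 98 mm wide (y), 116 deep (x), roof top 80 above the table. Origin: on the table below the middle of its front face; x points in through the front, away from the robot, z up. Front opening 86 wide, from the lip (top 20 mm above the table, at x 0 to 4 mm) to the roof's underside at 72.
- bay (a point): Centre of the case's inner floor (axes as the case's): 56 mm behind the front face, 16 mm above the table, so 4 mm below the lip's top. The floor is 86 mm wide (y) and 104 mm deep, from the 4 mm thick lip to the back wall 108 mm behind the front face.
- latch (a joint): Cam latch turned by the knob: 0 locked, 1.571 rad released (hard stops); grows clockwise seen from above; starts at 0 to 0.2; stays where left; turns at 0.06 N m. Its steel arm, 98 to 102 mm above the table, ends 70 mm from the axis in a curved nose, down to 84 mm, that hangs in front of the flap's tab and blocks it until about 1.25 rad; released, the nose lies on the case's +y side.
- knob_grip (a point): Centre of the knob's black grip bar, 120 mm above the table, on the latch's vertical axis, which is 60 mm behind the case's front face on its middle line. The bar is 42 mm long, 14 mm thick, standing from 102 to 134 mm above the table over the arm. The point turns with the knob: the bar lies along its x axis (the case's x when the latch reads 0).
- flap (a joint): Front flap, 98 mm wide, 60 tall, 4 thick, hinged at its lower edge, on the front top edge of the lip. 0 shut (upright), grows as its top swings out towards the robot, 1.775 fully down: its inner face is then a 12 degree ramp up to the lip. Stiff enough to stay shut; once unlatched and pulled out past about 0.25 rad (20 mm at the tab) it sinks down by itself within 5 s (damped).
- pull_tab (a point): Centre of the steel tab on the flap's upper edge, 88 mm above the table when shut: 24 mm wide (case y), 4 mm thick (case x), standing up from 80 (level with the roof) to 96 mm above the table. With the latch released, 40 mm of roof are free behind it, up to the knob. It moves with the flap; once down, it rests on the table beyond the ramp's foot.
- tin_mid (a point): Centre (half-way up) of the loose, flat, oblong aluminium spice tin with a blank paper label on top: 92 mm long (its x), 56 wide (its y), 32 tall, 0.15 to 0.31 kg, lying flat on the table, label up. Either narrow end may go in first.
- jar: Clear round jar with a red lid, 74 mm across, 117 mm tall; bystander. Origin: centre of its underside.
- canister: Round steel can with a paper label, 68 mm across, 100 mm tall; bystander. Origin: centre of its underside.
- mortar: Marble bowl, 90 mm across, 60 mm tall; bystander. Origin: centre of its underside.
Things that resemble listed ones, but are neither listed nor needed, are in the scene too. What is meant by the part that bears tin_mid is not pink, and is the larger of those in its own colour. Leave any green look-alike of the case alone.

How it is judged (in metres and radians):
On the way, in this order (a step that is already met when the one before it is completed fails the run):
1. the latch is turned its quarter-turn (at least 1.3 rad) with the flap still shut (value of joint latch above 1.3 rad and value of joint flap below 0.15 rad), for 0.1 s.
2. the flap is all the way down, with the tin not yet in the case (value of joint flap above 1.7 rad and not (x of tin_mid in the frame of case between 0.047 and 0.066 m and y of tin_mid in the frame of case between -0.02 and 0.02 m and z of tin_mid in the frame of case between 0.029 and 0.0345 m and angle between tin_mid's own z axis and vertical below 0.04 rad)), for 0.2 s.
3. the tin bears on the ramp or the lip on its way in (contact force between tin and case above 0.2 N and x of tin_mid in the frame of case between -0.08 and 0.035 m and y of tin_mid in the frame of case between -0.04 and 0.04 m), for 0.1 s.
At the end, for the whole second after the job is handed in: The tin lies flat (within 0.04 rad) and label up on the floor of the case, wholly behind the lip (its centre 47 to 66 mm behind the case's front face, within 20 mm of its middle line, 29 to 34.5 mm above the table), at rest; the flap is down (beyond 1.65 rad) (x of tin_mid in the frame of case between 0.047 and 0.066 m and y of tin_mid in the frame of case between -0.02 and 0.02 m and z of tin_mid in the frame of case between 0.029 and 0.0345 m and angle between tin_mid's own z axis and vertical below 0.04 rad and value of joint flap above 1.65 rad and linear speed of tin below 0.02 m/s); the robot touches nothing.
It fails at once if the jar is shoved more than 40 mm or knocked over (distance of jar from where it was at the start of the episode above 0.04 m or angle between jar's own z axis and vertical above 0.6 rad).
It fails at once if the canister is shoved more than 40 mm or knocked over (distance of canister from where it was at the start of the episode above 0.04 m or angle between canister's own z axis and vertical above 0.6 rad).
It fails at once if the mortar is shoved more than 40 mm or knocked over (distance of mortar from where it was at the start of the episode above 0.04 m or angle between mortar's own z axis and vertical above 0.6 rad).
It also fails if it takes over 72 s, if anything falls off the work surface, if the arm or the gripper's body presses on something with over 40 N, if the wrist force passes 120 N, or if a joint passes its speed limit or range.

## Robot

A 6-joint arm with a two-finger parallel gripper is mounted at the origin on the work surface. World frame = base frame: x ahead of the robot, y to its left, z up, the work surface at z = 0. Lengths are in m, angles in degrees, forces in N, time in s.
With the tool pointing down it reaches from about 0.375 to 0.9 m from the base axis. Payload 3.1 kg.
Tool frame: the origin (TCP) lies at the very end of the fingers, on their centre line; the grasp point (between the pads) lies 19 mm behind it; z points along the fingers, y is the line along which they close (so a half turn about z gives the same grasp; the last joint's range is limited). The gripper opens to 87 mm and grips with 3 to 60 N. Pads are 19 mm wide; open, the fingers measure 117 mm over their backs; the gripper's body (75 mm by 190 mm) begins 51 mm behind the grasp point.
Start: joints at [56.121, 30.224, 82.088, -0, 67.689, -10.227], TCP at [0.251, 0.572, 0.223] pointing down, gripper open.
Joint ranges: [-176.69, 176.69], [-43.24, 126.21], [12.49, 139.97], [-82, 262], [0, 151.66], [-163.58, 163.58]. Speed limits (degrees/s): [159.86, 159.86, 180, 180, 180, 180].

## Interface

Orientations are given as a 3x3 rotation matrix whose columns are the frame's x, y, z axes.
In Python, from rig import bot gives the robot as it stands.
- The arm moves only by the tool move_arm, never from a script. Its argument "increments" is a list of rows, each an object with "xyz": the shift along the tool's x, y, z in mm, a list of three; "roll": the turn about the tool's z in rad; "grip": the opening in per cent of the stroke, from 0 (shut) to 100 (fully open). A call has 1 to 5 rows; each row shifts and turns the commanded pose from where the row before left it, along the tool's axes as they then stand; what a row does not reach is not made up. A row lasts 1/12 s, in which the tool goes at most 41.7 mm and 7.16 degrees, less where a joint would pass 70% of its speed; a pose out of reach is approached as far as the arm can. A call is refused whole if a number of a shift passes 41.7 or a number of a turn 0.125, either way. A call with a gripper value outside its range is refused whole. The fingers move at their own pace and stop on an object; the grip force is fixed at half the most. Time passes only in rows, so rows that do not move let the fingers close. It gives the time, the measured TCP pose, the force, the opening and the grip force at its end, in the units of the state.
- bot.read_state(): the state, without advancing time (a new reading comes with each control period).
- bot.capture(name): name is "side" or "top"; returns (picture, depth): 420x560x3 uint8, red, green, blue; 420x560 float32, m along the optical axis (not along the pixel's ray), 0 where there is no reading.
- bot.camera_model(name): a dict with "intrinsics" (3x3 intrinsics, pixels), "rvec" (rotation vector, rad) and "tvec" (3), from world to camera coordinates, as OpenCV has them. Camera axes: x right, y down, z forward; pixel columns grow to the right and rows downward; lengths in m; the calibration is good to about 2 mm. A picture is of the moment at which its call begins. camera_model takes no time and is no camera call.
- bot.hand_in(): hands the job in; it is judged then, once.
Trained networks look in the newest picture that a camera, given by its name, has taken for a name from the list of things; names that differ only in an ending like _2 or _b are one class to them, and where a whole thing is asked for, a point or a joint stands for the part that bears it (a point fixed in the world has none). Each returns a list of dicts, best first, with "conf" (0 to 1); they miss things now and then, are a little off and sometimes report something else, mostly with a low value. They report only what shows in the picture. A call takes as long as a camera call. They do not tell look-alikes from the thing itself.
- bot.spot_in(label, camera): "at" ([x, y, z] in m, in the coordinates of the camera as it stood for that picture, good to about 4 mm: the middle of the surface that is visible of it).
- bot.trace(label, camera): "mask" (420x560 bool, what is visible of it).
The state is a dict: "time_s": time; "joint_positions": joint angles; "qvel": joint speeds; "tau": joint torques, N m; "position": TCP position; "tcp_rot": TCP orientation; "force": force on the tool from outside, world axes, zero at the start; "moment": the same for the moment, N m; "opening": opening from 0.0 (shut) to 1.0 (fully open); "grasp_force": force on a finger pad.
Only numpy, scipy, OpenCV 4.12 (cv2) and the standard library are available. Lean on these libraries where they do the work, as an engineer would, in place of code of your own. Each camera call takes 0.05 s, during which the arm holds its last target. There are 200 camera calls.

## Working session

There is one attempt and no reset: what is moved stays moved. The work goes in short steps, Python scripts to look and compute and a tool call to move; the robot and the scene stay as the last step left them, time stands still between calls to the robot, and variables do not carry over. Pictures are saved under pics/ and viewed, at most 10 in all, crops included, and the job is handed in when it is done.

Besides the shell and the picture viewer there is one more tool, called after "Request:" by a JSON object that holds its "api" and its "payload". move_arm: Moves the arm, as the interface text tells. Its arguments: {"type":"object","properties":{"increments":{"type":"array"}},"required":["increments"]}

```bash
mkdir -p pics; cat > h.py <<'E'
import numpy as np, cv2
from rig import bot
def cam(n):
    m=bot.camera_model(n); R=cv2.Rodrigues(np.array(m['rvec'],float))[0]
    return np.array(m['intrinsics']),R,np.array(m['tvec'],float).ravel()
def c2w(n,p):
    K,R,t=cam(n); return (np.asarray(p)-t)@R
def cloud(n,d):
    K,R,t=cam(n); v,u=np.mgrid[:d.shape[0],:d.shape[1]]
    P=np.stack([(u-K[0,2])/K[0,0]*d,(v-K[1,2])/K[1,1]*d,d],-1)
    return (P-t)@R
E
cat > a.py <<'E'
from h import *
for n in ('top','side'):
    im,d=bot.capture(n); cv2.imwrite(f'pics/{n}0.png',im[:,:,::-1]); np.save(f'{n}_d.npy',d);np.save(f'{n}_im.npy',im)
    K,R,t=cam(n); print(n,'pos',-R.T@t,K[0,0])
    for l in ('case','knob_grip','pull_tab','tin_mid','jar','canister','mortar'):
        for r in bot.spot_in(l,n)[:4]:
            p=np.array(r['at']); q=K@p; print(l,round(r['conf'],2),c2w(n,p).round(3),(q[:2]/q[2]).astype(int))
E
python3 a.py
```

```text
top pos [ 0.32625014 -0.04999233  0.95408545] 433.49245709928385
case 0.83 [ 0.647 -0.068  0.08 ] [292 136]
case 0.75 [0.48  0.07  0.082] [225 214]
case 0.44 [0.633 0.298 0.04 ] [126 150]
knob_grip 0.78 [ 0.639 -0.072  0.104] [294 135]
knob_grip 0.76 [0.475 0.07  0.102] [224 214]
pull_tab 0.88 [ 0.6   -0.067  0.057] [291 160]
pull_tab 0.68 [0.43  0.077 0.08 ] [221 238]
pull_tab 0.61 [0.633 0.299 0.039] [126 150]
tin_mid 0.89 [ 0.446 -0.252  0.034] [379 232]
tin_mid 0.89 [ 0.329 -0.317  0.023] [411 288]
tin_mid 0.65 [ 0.436 -0.401  0.034] [449 236]
jar 0.85 [0.472 0.224 0.107] [146 216]
canister 0.67 [ 0.603 -0.254  0.1  ] [383 152]
mortar 0.65 [0.633 0.296 0.041] [126 150]
side pos [ 0.44184866 -0.69994897  0.66167581] 418.5778842797101
case 0.65 [0.486 0.028 0.081] [281 185]
case 0.6 [ 0.659 -0.103  0.081] [370 224]
knob_grip 0.95 [ 0.649 -0.072  0.101] [363 206]
knob_grip 0.56 [0.478 0.068 0.102] [276 167]
pull_tab 0.79 [ 0.602 -0.082  0.054] [339 227]
pull_tab 0.56 [0.429 0.027 0.074] [255 189]
tin_mid 0.78 [ 0.33  -0.331  0.024] [198 350]
tin_mid 0.69 [ 0.447 -0.267  0.035] [268 310]
tin_mid 0.59 [ 0.437 -0.405  0.03 ] [264 389]
jar 0.93 [0.47  0.207 0.093] [270 138]
canister 0.65 [ 0.606 -0.287  0.088] [363 298]
mortar 0.78 [0.628 0.289 0.048] [327 134]
```

View pics/top0.png

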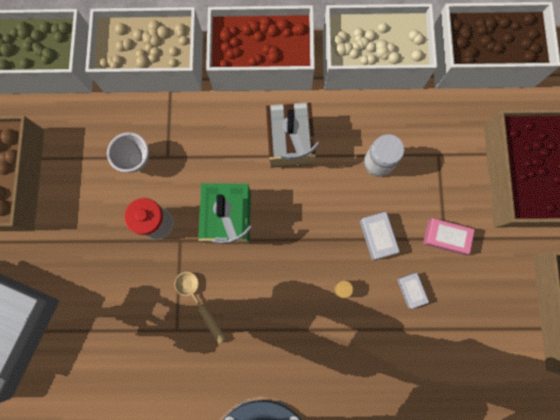

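View pics/side0.png

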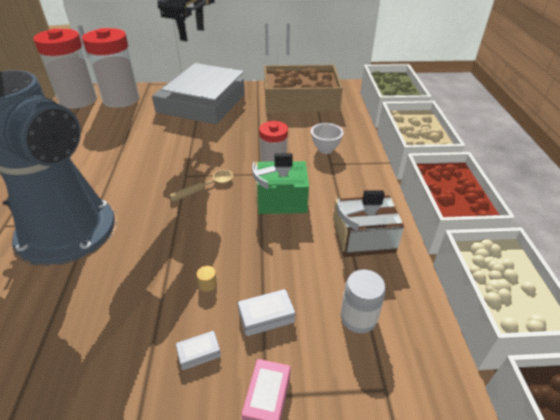

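The top view shows the wooden case at (292,136), with the knob bar at (290,122) and the latch nose near (318,150). The green look-alike is at (225,214). The wanted tin is the larger silver one at (379,236), the canister is at (384,155), and the pink tin at (450,236) is not the target. The side view agrees.

```bash
cat > b.py <<'E'
from h import *
d=np.load('top_d.npy'); P=cloud('top',d)
def rect(m,name):
    q=P[m][:,:2]; (c,s,a)=cv2.minAreaRect((q*1000).astype(np.float32)); print(name,m.sum(),np.round(c,1),np.round(s,1),round(a,1),'z',np.median(P[m][:,2]).round(4))
def box(x0,x1,y0,y1,z0,z1): return (P[...,0]>x0)&(P[...,0]<x1)&(P[...,1]>y0)&(P[...,1]<y1)&(P[...,2]>z0)&(P[...,2]<z1)
op=lambda m:cv2.morphologyEx(m.astype(np.uint8),cv2.MORPH_OPEN,np.ones((3,3)))>0
rect(op(box(.38,.51,-.31,-.19,.024,.042)),'tin')
rect(box(.56,.74,-.15,.01,.07,.088),'roof'); rect(op(box(.56,.74,-.15,.01,.07,.088)),'roof op')
rect(box(.56,.74,-.15,.01,.06,.16),'case all')
rect(box(.56,.74,-.15,.01,.126,.145),'bar')
rect(box(.56,.74,-.15,.01,.092,.108),'arm')
rect(op(box(.54,.68,-.34,-.19,.09,.12)),'can')
im=np.load('top_im.npy')[95:175,255:335]; cv2.imwrite('pics/c0.png',cv2.resize(im,None,fx=7,fy=7,interpolation=cv2.INTER_CUBIC)[:,:,::-1])
z=P[95:175:3,255:335:3,2]*1000; print(z.astype(int))
E
python3 b.py
```

```text
tin 1139 [ 442.7 -253.7] [91.8 56.8] 14.6 z 0.0329
roof 1942 [659.9 -66.1] [126.5 102.9] 3.5 z 0.081
roof op 1912 [662.  -63.5] [121.9  98.1] 3.5 z 0.081
case all 2613 [659.4 -66.6] [127.5 104. ] 3.5 z 0.0816
bar 144 [664.7 -63.4] [12.1 40.7] 89.4 z 0.1344
arm 427 [637.6 -83.6] [75.2 86.6] 87.8 z 0.1025
can 766 [ 611.3 -264.2] [62.6 61.6] 88.9 z 0.1008
[[  0   4  -1   0   4   0  -3   0   4   0  -1   0   2   1   0   0   2   0
    0   3  -2   1   0   1   0   0   0]
 [  0   0   4   1  -3   0  -2   0   0   0   0   3   3   3   0   1   0   3
    0   0   0   2   0   2   3   0   0]
 [  0  -1   2   1   1   2   0   1   0   1   0   3   0   1   0   1   2   3
    0   4   1   3   1   0   0   0   3]
 [  1   1   6   1   0   1   4  79  76  80  79  79  80  82  81  82  79  82
   81   1   1   0   4  -1   1  -1   0]
 [  0   1   1   2  81  82  82  81  79  82  80  82  84  81  82  81  84  79
   81   2   0   1   0   2   4   0   3]
 [ -1   0   1   1  82  81  83  81  80  83  83 133 132  80  79  82  78  81
   79   0   3   2   0   0   2  -1   0]
 [  1   0   1  -1  78  82  81  81  80  83  81 134 135  81  79  83  
[... 1606 characters left out ...]
   0   0   3   0   0]
 [  0   0   0  -2   4  83  80  80  76  75  88  90  86 954  86  68  67  65
   63  63   3   1   0   0   1   3   1]
 [  2   0   0   0  -1  63  60  54  57  54  54  49  52  48  49  45  43  43
   43  42   2   0   5   1   0   2   0]
 [  1   1   3  -1   1  40  38  36 954  33  30  26  27  27  25  20   8   7
    1   1   1   1   0   1   3   1   2]
 [ -1   0   0 954   2   0   3  -1   0  -1   0   4  -1   2   1   2   2   3
    0   1  -1   0  -1   1   2   2   0]
 [  2   0   0   0  -2   0   0   0   0   6   0   1   3   2   0   2   1   4
    0   0   3   0   0   0   0   3   1]
 [  0   2   2   1   3   2   3  -2  -1   0   1   0   5   0  -3   0   2   2
    3   0   1   0   1   0   3   0  -3]]
```

View pics/c0.png

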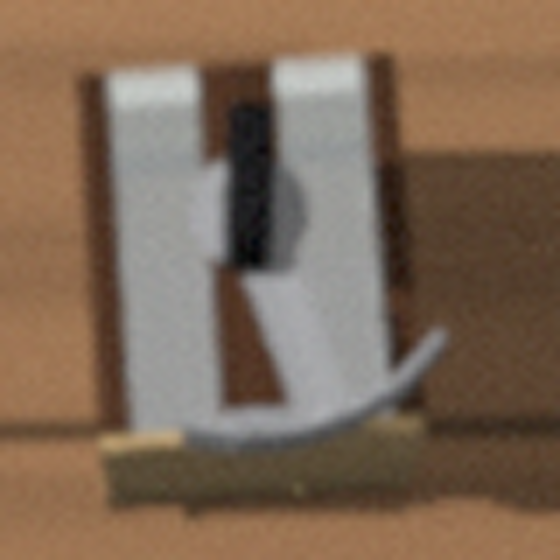

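The crop shows the bar at (250,185), nearly in line with the case, and the arm's nose in front of the flap. Measured results:

- **Case:** yaw is about 3.5°, the latch axis about (665.5, -63.4) and the front face origin about (605.6, -67.0) mm. The 122x98 roof plus flap fits the given sizes.
- **Latch:** reads about 0.08.
- **Tin:** (443, -254), yaw 14.6°, 92x57.

```bash
cat > g.py <<'E'
import sys; from h import *
# usage: x y z(mm) yawdeg of the tool's x axis : prints shift in current tool axes and roll
def go(x,y,z,yaw=None):
    s=bot.read_state(); R=np.array(s['tcp_rot']); p=np.array(s['position'])*1000
    cy=np.degrees(np.arctan2(R[1,0],R[0,0]))
    print('t',round(s['time_s'],2),'p',p.round(1),'xaxis yaw',cy.round(2),'zax',R[:,2].round(3),'J',np.round(s['joint_positions'],1),'F',np.round(s['force'],1))
    print('shift',(R.T@(np.array([x,y,z])-p)).round(1))
    if yaw is not None: print('roll',np.radians(cy-yaw).round(3))
go(*map(float,sys.argv[1:]))
E
python3 g.py 665.5 -63.4 200 0
```

```text
t 0.8 p [250.7 572.5 222.6] xaxis yaw 156.35 zax [ 0.  0. -1.] J [ 56.1  30.2  82.1  -0.   67.7 -10.2] F [ 0.5 -0.9 -0.1]
shift [-635.1 -416.1   22.6]
roll 2.729
```

Request:
{"api": "move_arm", "payload": {"increments": [{"xyz":[-31.7,-20.8,1],"roll":0,"grip":60},{"xyz":[-31.7,-20.8,1],"roll":0,"grip":60},{"xyz":[-31.7,-20.8,1],"roll":0,"grip":60},{"xyz":[-31.7,-20.8,1],"roll":0,"grip":60},{"xyz":[-31.7,-20.8,1],"roll":0,"grip":60}]}}

```text
time_s: 1.22
position: [0.3548, 0.4123, 0.2177]
tcp_rot: [[-0.916, 0.4, 0.0], [0.4, 0.916, 0.0], [-0.0, 0.0, -1.0]]
force: [1.7, -0.3, -1.0]
opening: 0.709
grasp_force: 0.0
```

Request:
{"api": "move_arm", "payload": {"increments": [{"xyz":[-31.7,-20.8,1],"roll":0,"grip":60},{"xyz":[-31.7,-20.8,1],"roll":0,"grip":60},{"xyz":[-31.7,-20.8,1],"roll":0,"grip":60},{"xyz":[-31.7,-20.8,1],"roll":0,"grip":60},{"xyz":[-31.7,-20.8,1],"roll":0,"grip":60}]}}

```text
time_s: 1.63
position: [0.4585, 0.2532, 0.2128]
tcp_rot: [[-0.916, 0.401, 0.001], [0.401, 0.916, 0.0], [-0.0, 0.0, -1.0]]
force: [-0.0, 0.5, 0.6]
opening: 0.599
grasp_force: 0.0
```

Request:
{"api": "move_arm", "payload": {"increments": [{"xyz":[-31.7,-20.8,1],"roll":0,"grip":60},{"xyz":[-31.7,-20.8,1],"roll":0,"grip":60},{"xyz":[-31.7,-20.8,1],"roll":0,"grip":60},{"xyz":[-31.7,-20.8,1],"roll":0,"grip":60},{"xyz":[-31.7,-20.8,1],"roll":0,"grip":60}]}}

```text
time_s: 2.05
position: [0.562, 0.0941, 0.2077]
tcp_rot: [[-0.916, 0.401, 0.0], [0.401, 0.916, 0.0], [-0.0, 0.0, -1.0]]
force: [1.0, 0.4, -0.1]
opening: 0.595
grasp_force: 0.0
```

Request:
{"api": "move_arm", "payload": {"increments": [{"xyz":[0,0,0],"roll":-0.1,"grip":60},{"xyz":[0,0,0],"roll":-0.1,"grip":60},{"xyz":[0,0,0],"roll":-0.1,"grip":60},{"xyz":[0,0,0],"roll":-0.095,"grip":60},{"xyz":[0,0,0],"roll":0,"grip":60}]}}

```text
time_s: 2.47
position: [0.5612, 0.0957, 0.2076]
tcp_rot: [[-1.0, 0.017, 0.0], [0.017, 1.0, -0.0], [-0.0, -0.0, -1.0]]
force: [0.1, -0.2, -0.2]
opening: 0.6
grasp_force: 0.0
```

```bash
python3 g.py 665.5 -63.4 200 179
```

```text
t 2.47 p [561.2  95.7 207.6] xaxis yaw 179.05 zax [ 0. -0. -1.] J [ -1.6  27.   91.1  -0.   61.9 -90.6] F [ 0.1 -0.2 -0.2]
shift [-106.9 -157.3    7.6]
roll 0.001
```

Request:
{"api": "move_arm", "payload": {"increments": [{"xyz":[-21.4,-31.5,0],"roll":0,"grip":60},{"xyz":[-21.4,-31.5,0],"roll":0,"grip":60},{"xyz":[-21.4,-31.5,0],"roll":0,"grip":60},{"xyz":[-21.4,-31.5,0],"roll":0,"grip":60},{"xyz":[-21.3,-31.3,0],"roll":0,"grip":60}]}}

```text
time_s: 2.88
position: [0.666, -0.0646, 0.2077]
tcp_rot: [[-1.0, 0.02, 0.0], [0.02, 1.0, 0.0], [-0.0, 0.0, -1.0]]
force: [0.2, -0.7, -0.3]
opening: 0.597
grasp_force: 0.0
```

Request:
{"api": "move_arm", "payload": {"increments": [{"xyz":[0,0,24],"roll":0,"grip":60},{"xyz":[0,0,24],"roll":0,"grip":60},{"xyz":[0,0,24],"roll":0,"grip":60},{"xyz":[0,0,24],"roll":0,"grip":60},{"xyz":[0,0,0],"roll":0,"grip":0}]}}

```text
time_s: 3.3
position: [0.6614, -0.0624, 0.1063]
tcp_rot: [[-1.0, 0.02, -0.01], [0.02, 1.0, 0.003], [0.01, 0.003, -1.0]]
force: [-1.9, -0.1, -1.3]
opening: 0.569
grasp_force: 0.0
```

Request:
{"api": "move_arm", "payload": {"increments": [{"xyz":[0,0,0],"roll":0,"grip":0},{"xyz":[0,0,0],"roll":0,"grip":0},{"xyz":[0,0,0],"roll":0,"grip":0},{"xyz":[0,0,0],"roll":0,"grip":0},{"xyz":[0,0,0],"roll":0,"grip":0}]}}

```text
time_s: 3.72
position: [0.6661, -0.0634, 0.1132]
tcp_rot: [[-1.0, 0.018, 0.003], [0.018, 1.0, -0.001], [-0.003, -0.001, -1.0]]
force: [-0.0, -1.0, -0.4]
opening: 0.233
grasp_force: 0.0
```

```bash
python3 g.py 665.5 -63.4 111 92; python3 - <<'E'
from h import *
im,d=bot.capture('side'); cv2.imwrite('pics/s1.png',im[110:290,250:450].repeat(3,0).repeat(3,1)[:,:,::-1])
s=bot.read_state();print(s['opening']*87,s['grasp_force'])
E
```

```text
t 3.72 p [666.1 -63.4 113.2] xaxis yaw 178.97 zax [ 0.003 -0.001 -1.   ] J [ -15.    40.7   80.6   -0.    58.5 -104. ] F [-0.  -1.  -0.4]
shift [ 0.6 -0.1  2.2]
roll 1.518
16.0959063305563 0.0
```

View pics/s1.png

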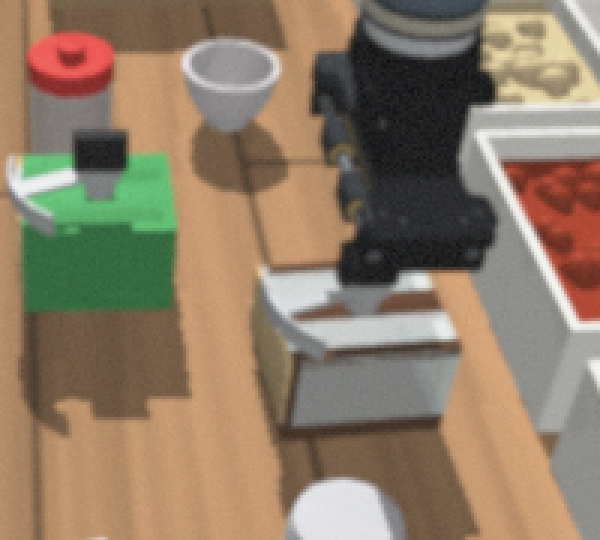

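The side view shows the gripper astride the knob bar, still closing.

Request:
{"api": "move_arm", "payload": {"increments": [{"xyz":[0,0,0],"roll":0,"grip":0},{"xyz":[0,0,0],"roll":0,"grip":0},{"xyz":[0,0,0],"roll":0,"grip":0},{"xyz":[0,0,0],"roll":0.06,"grip":0},{"xyz":[0,0,0],"roll":0.08,"grip":0}]}}

```text
time_s: 4.18
position: [0.6658, -0.0636, 0.1128]
tcp_rot: [[-0.987, 0.16, 0.002], [0.16, 0.987, -0.001], [-0.002, -0.001, -1.0]]
force: [-1.9, -1.4, 6.1]
opening: 0.157
grasp_force: 29.9
```

Request:
{"api": "move_arm", "payload": {"increments": [{"xyz":[0,0,0],"roll":0.1,"grip":0},{"xyz":[0,0,0],"roll":0.1,"grip":0},{"xyz":[0,0,0],"roll":0.1,"grip":0},{"xyz":[0,0,0],"roll":0.1,"grip":0},{"xyz":[0,0,0],"roll":0.1,"grip":0}]}}

```text
time_s: 4.6
position: [0.6654, -0.0643, 0.1128]
tcp_rot: [[-0.789, 0.615, 0.001], [0.615, 0.789, -0.002], [-0.002, -0.001, -1.0]]
force: [-1.6, -2.4, 4.8]
opening: 0.157
grasp_force: 29.9
```

Request:
{"api": "move_arm", "payload": {"increments": [{"xyz":[0,0,0],"roll":0.1,"grip":0},{"xyz":[0,0,0],"roll":0.1,"grip":0},{"xyz":[0,0,0],"roll":0.1,"grip":0},{"xyz":[0,0,0],"roll":0.1,"grip":0},{"xyz":[0,0,0],"roll":0.1,"grip":0}]}}

```text
time_s: 5.02
position: [0.6648, -0.0648, 0.1127]
tcp_rot: [[-0.398, 0.918, -0.001], [0.918, 0.398, -0.003], [-0.002, -0.002, -1.0]]
force: [-3.2, -3.5, 7.5]
opening: 0.161
grasp_force: 29.9
```

Request:
{"api": "move_arm", "payload": {"increments": [{"xyz":[0,0,0],"roll":0.1,"grip":0},{"xyz":[0,0,0],"roll":0.1,"grip":0},{"xyz":[0,0,0],"roll":0.09,"grip":0},{"xyz":[0,0,0],"roll":0,"grip":0},{"xyz":[0,0,0],"roll":0,"grip":0}]}}

```text
time_s: 5.43
position: [0.6643, -0.065, 0.1128]
tcp_rot: [[-0.123, 0.992, -0.002], [0.992, 0.123, -0.003], [-0.003, -0.002, -1.0]]
force: [-2.7, -4.1, 6.6]
opening: 0.16
grasp_force: 29.9
```

```bash
python3 g.py 665.5 -63.4 111 92;python3 - <<'E'
from h import *
s=bot.read_state();print(s['moment'],s['opening']*87)
E
```

```text
t 5.43 p [664.3 -65.  112.8] xaxis yaw 97.05 zax [-0.002 -0.003 -1.   ] J [-15.1  40.7  80.7  -0.2  58.6 -22. ] F [-2.7 -4.1  6.6]
shift [1.4 1.4 1.7]
roll 0.088
[-0.70163484  0.69967861 -0.05266077] 13.923361538731982
```

Request:
{"api": "move_arm", "payload": {"increments": [{"xyz":[0,0,0],"roll":0,"grip":45},{"xyz":[0,0,0],"roll":0,"grip":45},{"xyz":[0,0,0],"roll":0,"grip":45},{"xyz":[0,0,-24],"roll":0,"grip":45},{"xyz":[0,0,-24],"roll":0,"grip":45}]}}

```text
time_s: 5.85
position: [0.6636, -0.0625, 0.1575]
tcp_rot: [[-0.123, 0.992, -0.005], [0.992, 0.123, 0.002], [0.002, -0.005, -1.0]]
force: [0.0, 0.0, 0.3]
opening: 0.416
grasp_force: 0.0
```

Request:
{"api": "move_arm", "payload": {"increments": [{"xyz":[0,0,0],"roll":0.06,"grip":45},{"xyz":[0.4,-15,0],"roll":0,"grip":45},{"xyz":[0.4,-15,0],"roll":0,"grip":45},{"xyz":[0.4,-15,0],"roll":0,"grip":45},{"xyz":[0.4,-15,0],"roll":0,"grip":45}]}}

```text
time_s: 6.27
position: [0.6045, -0.065, 0.1591]
tcp_rot: [[-0.063, 0.998, -0.0], [0.998, 0.063, 0.0], [0.0, -0.0, -1.0]]
force: [-0.3, 0.2, -0.6]
opening: 0.45
grasp_force: 0.0
```

```bash
python3 g.py 603.6 -67.1 85 93.5; python3 - <<'E'
from h import *
im,d=bot.capture('side'); cv2.imwrite('pics/s2.png',im[110:290,250:450].repeat(3,0).repeat(3,1)[:,:,::-1])
E
```

```text
t 6.27 p [604.5 -65.  159.1] xaxis yaw 93.63 zax [-0.  0. -1.] J [-16.7  33.3  88.1   0.   58.7 -20.3] F [-0.3  0.2 -0.6]
shift [-2.1 -1.  74.1]
roll 0.002
```

View pics/s2.png

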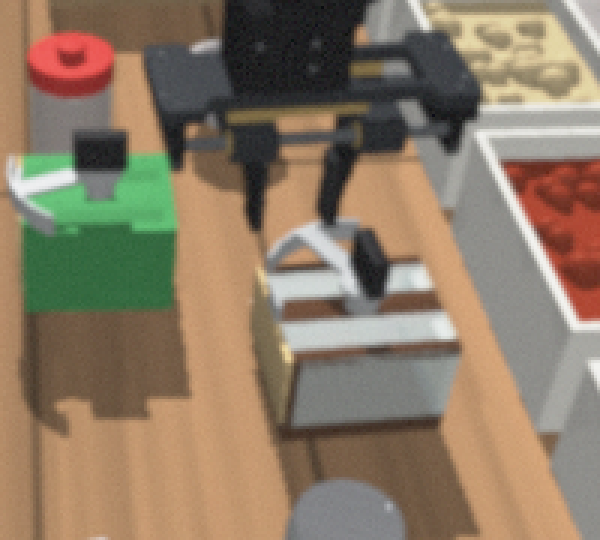

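The side view shows the arm swung towards the far (+y) side and the bar roughly across the case. I'll check the bar's angle in depth before lowering.

```bash
python3 - <<'E'
from h import *
im,d=bot.capture('side'); P=cloud('side',d)
m=(abs(P[...,0]-.6655)<.035)&(abs(P[...,1]+.0634)<.035)
for lo,hi in((.108,.142),(.126,.142)):
    q=(P[m&(P[...,2]>lo)&(P[...,2]<hi)][:,:2]*1000).astype(np.float32); print(len(q),cv2.minAreaRect(q))
m=(abs(P[...,0]-.63)<.09)&(P[...,1]>-.15)&(P[...,1]<.03)&(P[...,2]>.096)&(P[...,2]<.106)&~((abs(P[...,0]-.6655)<.025)&(abs(P[...,1]+.0634)<.025))
q=P[m][:,:2]*1000; print(len(q),q[np.argsort(q[:,1])][::8].round(0).tolist())
E
```

```text
228 ((664.359130859375, -66.59212493896484), (14.756442070007324, 44.640480041503906), 7.368313312530518)
126 ((664.7607421875, -66.48693084716797), (13.932936668395996, 44.53480529785156), 7.368313312530518)
187 [[605.0, -82.0], [601.0, -65.0], [654.0, -37.0], [606.0, -35.0], [657.0, -34.0], [651.0, -31.0], [609.0, -29.0], [609.0, -27.0], [635.0, -26.0], [637.0, -24.0], [646.0, -22.0], [651.0, -20.0], [619.0, -19.0], [618.0, -18.0], [622.0, -15.0], [631.0, -13.0], [642.0, -12.0], [627.0, -10.0], [645.0, -5.0], [639.0, -2.0], [642.0, 0.0], [655.0, 1.0], [671.0, 2.0], [676.0, 3.0]]
```

Request:
{"api": "move_arm", "payload": {"increments": [{"xyz":[-2,-1,22],"roll":0,"grip":45},{"xyz":[0,0,20],"roll":0,"grip":45},{"xyz":[0,0,15],"roll":0,"grip":45},{"xyz":[0,0,10],"roll":0,"grip":45},{"xyz":[0,0,6],"roll":0,"grip":45}]}}

```text
time_s: 6.78
position: [0.6046, -0.0673, 0.0849]
tcp_rot: [[-0.063, 0.998, -0.001], [0.998, 0.063, 0.001], [0.001, -0.001, -1.0]]
force: [0.2, -0.4, -0.9]
opening: 0.453
grasp_force: 0.0
```

Request:
{"api": "move_arm", "payload": {"increments": [{"xyz":[0,0,0],"roll":0,"grip":45},{"xyz":[0,-8,0],"roll":0,"grip":45},{"xyz":[0,-8,0],"roll":0,"grip":45},{"xyz":[0,-6,0],"roll":0,"grip":45},{"xyz":[0,-6,0],"roll":0,"grip":45}]}}

```text
time_s: 7.2
position: [0.5761, -0.0693, 0.0874]
tcp_rot: [[-0.063, 0.998, 0.002], [0.998, 0.063, -0.0], [-0.0, 0.002, -1.0]]
force: [0.6, -0.2, -0.3]
opening: 0.449
grasp_force: 0.4
```

Request:
{"api": "move_arm", "payload": {"increments": [{"xyz":[0,-5,0],"roll":0,"grip":45},{"xyz":[0,-5,0],"roll":0,"grip":45},{"xyz":[0,-5,0],"roll":0,"grip":45},{"xyz":[0,-5,0],"roll":0,"grip":45},{"xyz":[0,-5,1],"roll":0,"grip":45}]}}

```text
time_s: 7.62
position: [0.551, -0.0709, 0.0858]
tcp_rot: [[-0.063, 0.998, 0.0], [0.998, 0.063, -0.0], [-0.0, 0.0, -1.0]]
force: [0.4, 0.6, -0.1]
opening: 0.45
grasp_force: 0.1
```

```bash
python3 g.py 603.6 -67.1 85 93.5; python3 - <<'E'
from h import *
im,d=bot.capture('side'); cv2.imwrite('pics/s3.png',im[110:290,250:450].repeat(3,0).repeat(3,1)[:,:,::-1])
E
```

```text
t 7.62 p [551.  -70.9  85.8] xaxis yaw 93.61 zax [ 0. -0. -1.] J [-18.9  36.2  98.7  -0.   45.1 -22.5] F [ 0.4  0.6 -0.1]
shift [ 0.5 52.7  0.8]
roll 0.002
```

View pics/s3.png

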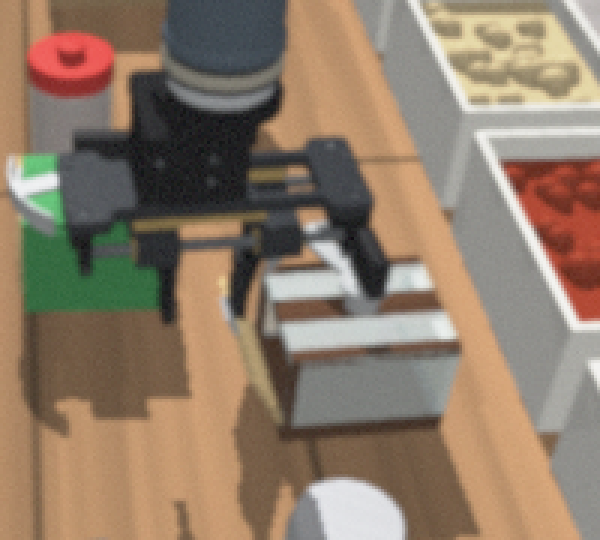

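The side view shows the flap leaning out about 0.5 rad, with the tab at (225,290) hooked by the rear finger. It should now sink by itself, so I'll leave it and go to the tin.

Request:
{"api": "move_arm", "payload": {"increments": [{"xyz":[0,0,-15],"roll":0,"grip":60},{"xyz":[0,0,-20],"roll":0,"grip":60},{"xyz":[0,0,-25],"roll":0,"grip":100},{"xyz":[-25.9,-21,0],"roll":0,"grip":100},{"xyz":[-25.9,-21,0],"roll":0,"grip":100}]}}

```text
time_s: 8.08
position: [0.5141, -0.1252, 0.1472]
tcp_rot: [[-0.067, 0.998, 0.004], [0.998, 0.067, -0.002], [-0.002, 0.004, -1.0]]
force: [0.1, -1.3, -0.1]
opening: 0.741
grasp_force: 0.0
```

Request:
{"api": "move_arm", "payload": {"increments": [{"xyz":[-25.9,-21,0],"roll":0,"grip":100},{"xyz":[-25.9,-21,0],"roll":0,"grip":100},{"xyz":[-25.9,-21,0],"roll":0,"grip":100},{"xyz":[-25.9,-21,0],"roll":0,"grip":100},{"xyz":[-25.6,-21,0],"roll":0,"grip":100}]}}

```text
time_s: 8.5
position: [0.4148, -0.2617, 0.1455]
tcp_rot: [[-0.063, 0.998, -0.0], [0.998, 0.063, 0.0], [0.0, -0.0, -1.0]]
force: [0.1, 0.3, -1.0]
opening: 0.991
grasp_force: 0.0
```

Request:
{"api": "move_arm", "payload": {"increments": [{"xyz":[0,0,0],"roll":0.115,"grip":100},{"xyz":[0,0,0],"roll":0.115,"grip":100},{"xyz":[0,0,0],"roll":0.115,"grip":100},{"xyz":[0,0,0],"roll":0.115,"grip":100},{"xyz":[0,0,0],"roll":0.115,"grip":100}]}}

```text
time_s: 8.92
position: [0.4157, -0.2607, 0.1454]
tcp_rot: [[0.495, 0.869, -0.0], [0.869, -0.495, 0.0], [0.0, -0.001, -1.0]]
force: [-0.1, 1.2, 0.8]
opening: 1.0
grasp_force: 0.0
```

Request:
{"api": "move_arm", "payload": {"increments": [{"xyz":[0,0,0],"roll":0.115,"grip":100},{"xyz":[0,0,0],"roll":0.115,"grip":100},{"xyz":[0,0,0],"roll":0.115,"grip":100},{"xyz":[0,0,0],"roll":0.115,"grip":100},{"xyz":[0,0,0],"roll":0.115,"grip":100}]}}

```text
time_s: 9.33
position: [0.4159, -0.2605, 0.1454]
tcp_rot: [[0.888, 0.46, -0.0], [0.46, -0.888, 0.0], [-0.0, -0.001, -1.0]]
force: [0.3, -0.1, 0.4]
opening: 0.998
grasp_force: 0.0
```

Request:
{"api": "move_arm", "payload": {"increments": [{"xyz":[0,0,0],"roll":0.115,"grip":100},{"xyz":[0,0,0],"roll":0.115,"grip":100},{"xyz":[0,0,0],"roll":0,"grip":100}]}}

```text
time_s: 9.58
position: [0.4159, -0.2606, 0.1455]
tcp_rot: [[0.968, 0.249, -0.0], [0.249, -0.968, 0.0], [-0.0, -0.0, -1.0]]
force: [-0.2, -0.4, -0.5]
opening: 1.001
grasp_force: 0.0
```

```bash
python3 g.py 415.6 -260.8 6 14.6; python3 - <<'E'
from h import *
im,d=bot.capture('side'); cv2.imwrite('pics/s4.png',im[130:400,150:450].repeat(2,0).repeat(2,1)[:,:,::-1])
P=cloud('side',d); m=(P[...,0]>.53)&(P[...,0]<.615)&(abs(P[...,1]+.067)<.04)
print(np.percentile(P[m][:,2],[1,10,50,90,99]).round(3))
for x in range(530,620,10):
    k=m&(abs(P[...,0]-x/1000)<.005); print(x,np.median(P[k][:,2]).round(3))
E
```

```text
t 9.58 p [ 415.9 -260.6  145.5] xaxis yaw 14.43 zax [-0.  0. -1.] J [-45.1  26.8 105.5  -0.   47.7  30.4] F [-0.2 -0.4 -0.5]
shift [ -0.3   0.2 139.5]
roll -0.003
[-0.001  0.002  0.015  0.08   0.094]
530 0.001
540 0.002
550 0.009
560 0.011
570 0.013
580 0.016
590 0.018
600 0.02
610 0.079
```

View pics/s4.png

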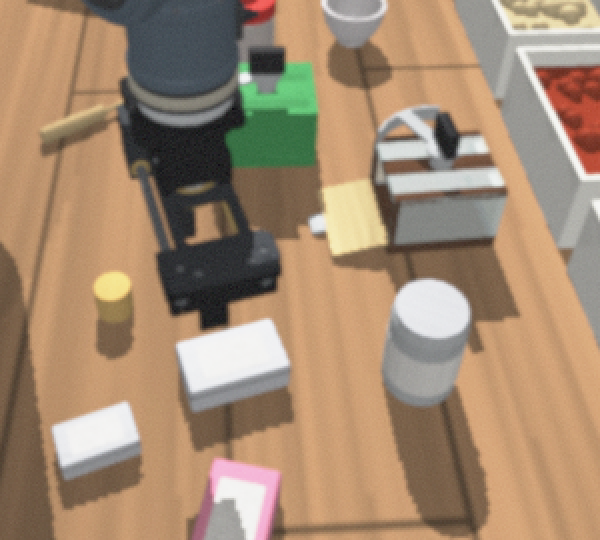

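The picture shows the flap fully down as a ramp at (355,215), and the depth profile climbs at about 12°. The gripper is over the rear end of the tin, so I'll grasp it.

Request:
{"api": "move_arm", "payload": {"increments": [{"xyz":[0,0,20],"roll":0,"grip":100},{"xyz":[0,0,24],"roll":0,"grip":100},{"xyz":[0,0,24],"roll":0,"grip":100},{"xyz":[0,0,22],"roll":0,"grip":100},{"xyz":[0,0,18],"roll":0,"grip":100}]}}

```text
time_s: 10.05
position: [0.4157, -0.2604, 0.0362]
tcp_rot: [[0.967, 0.254, -0.001], [0.254, -0.967, 0.001], [-0.001, -0.001, -1.0]]
force: [1.6, -1.2, -0.1]
opening: 0.999
grasp_force: 0.0
```

Request:
{"api": "move_arm", "payload": {"increments": [{"xyz":[0,0,14],"roll":0,"grip":100},{"xyz":[0,0,10],"roll":0,"grip":100},{"xyz":[0,0,5],"roll":0,"grip":100},{"xyz":[0,0,0],"roll":0,"grip":100},{"xyz":[0,0,0],"roll":0,"grip":0}]}}

```text
time_s: 10.47
position: [0.4163, -0.2609, 0.0088]
tcp_rot: [[0.968, 0.252, 0.0], [0.252, -0.968, -0.0], [0.0, 0.0, -1.0]]
force: [0.2, -0.0, 0.1]
opening: 0.978
grasp_force: 0.0
```

Request:
{"api": "move_arm", "payload": {"increments": [{"xyz":[0,0,0],"roll":0,"grip":0},{"xyz":[0,0,0],"roll":0,"grip":0},{"xyz":[0,0,0],"roll":0,"grip":0},{"xyz":[0,0,0],"roll":0,"grip":0},{"xyz":[0,0,0],"roll":0,"grip":0}]}}

```text
time_s: 10.88
position: [0.4163, -0.2609, 0.009]
tcp_rot: [[0.968, 0.251, 0.001], [0.251, -0.968, -0.001], [0.0, 0.001, -1.0]]
force: [-0.1, 0.3, 3.5]
opening: 0.639
grasp_force: 30.0
```

Request:
{"api": "move_arm", "payload": {"increments": [{"xyz":[0,0,0],"roll":0,"grip":0},{"xyz":[0,0,-8],"roll":0,"grip":0},{"xyz":[0,0,-12],"roll":0,"grip":0},{"xyz":[0,0,-12],"roll":0,"grip":0},{"xyz":[0,0,-8],"roll":0,"grip":0}]}}

```text
time_s: 11.3
position: [0.416, -0.2606, 0.0495]
tcp_rot: [[0.968, 0.251, -0.0], [0.251, -0.968, 0.0], [-0.0, -0.0, -1.0]]
force: [-0.9, 0.1, -2.6]
opening: 0.641
grasp_force: 30.0
```

```bash
python3 g.py 510 -73 46 3.5; python3 - <<'E'
from h import *
s=bot.read_state();R=np.array(s['tcp_rot']);p=np.array(s['position']);print(s['opening']*87,s['grasp_force'])
im,d=bot.capture('top'); P=cloud('top',d); Q=(P-p)@R
m=(abs(P[...,2]-.07)<.02)&(Q[...,0]>.012)&(Q[...,0]<.12)&(abs(Q[...,1])<.04)
q=Q[m]; print(m.sum(),(q.min(0)*1000).round(1),(np.percentile(q,99,axis=0)*1000).round(1)); print('top z slope',np.polyfit(q[:,0],P[m][:,2],1),P[m][:,2].mean())
print(cv2.minAreaRect((P[m][:,:2]*1000).astype(np.float32)))
E
```

```text
t 11.3 p [ 416.  -260.6   49.5] xaxis yaw 14.54 zax [-0.  0. -1.] J [-45.1  37.  109.   -0.   33.9  30.3] F [-0.9  0.1 -2.6]
shift [ 138.1 -158.     3.5]
roll 0.193
55.732255869162756 29.957149238325655Traceback (most recent call last):
  File "<stdin>", line 5, in <module>
    return umr_minimum(a, axis, None, out, keepdims, initial, where)
ValueError: zero-size array to reduction operation minimum which has no identity
```

Request:
{"api": "move_arm", "payload": {"increments": [{"xyz":[0,0,-8],"roll":0,"grip":0},{"xyz":[6,-7,-8],"roll":0,"grip":0},{"xyz":[14,-16.5,0],"roll":0,"grip":0},{"xyz":[20,-24,0],"roll":0,"grip":0},{"xyz":[20,-24,0],"roll":0,"grip":0}]}}

```text
time_s: 11.77
position: [0.4565, -0.1755, 0.0649]
tcp_rot: [[0.969, 0.249, 0.0], [0.249, -0.969, 0.0], [0.0, -0.0, -1.0]]
force: [0.7, 0.3, -2.4]
opening: 0.644
grasp_force: 30.0
```

Request:
{"api": "move_arm", "payload": {"increments": [{"xyz":[20,-24,0],"roll":0,"grip":0},{"xyz":[20,-24,0],"roll":0,"grip":0},{"xyz":[20,-23,0],"roll":0,"grip":0},{"xyz":[10,-11.5,0],"roll":0,"grip":0},{"xyz":[4,-5,0],"roll":0,"grip":0}]}}

```text
time_s: 12.18
position: [0.5064, -0.0701, 0.0647]
tcp_rot: [[0.967, 0.255, -0.0], [0.255, -0.967, 0.001], [-0.0, -0.001, -1.0]]
force: [0.1, -0.3, -2.7]
opening: 0.641
grasp_force: 30.0
```

Request:
{"api": "move_arm", "payload": {"increments": [{"xyz":[0,0,0],"roll":0.065,"grip":0},{"xyz":[0,0,0],"roll":0.065,"grip":0},{"xyz":[0,0,0],"roll":0.063,"grip":0},{"xyz":[0,0,0],"roll":0,"grip":0}]}}

```text
time_s: 12.52
position: [0.5054, -0.0732, 0.0645]
tcp_rot: [[0.998, 0.059, -0.001], [0.059, -0.998, 0.0], [-0.001, -0.0, -1.0]]
force: [1.0, 1.0, -2.4]
opening: 0.64
grasp_force: 30.0
```

```bash
python3 g.py 505.8 -73.1 36 3.5; python3 - <<'E'
from h import *
s=bot.read_state();R=np.array(s['tcp_rot']);p=np.array(s['position']);print(s['opening']*87,s['grasp_force'])
im,d=bot.capture('side'); P=cloud('side',d); Q=(P-p)@R
cv2.imwrite('pics/s5.png',im[110:290,200:450].repeat(3,0).repeat(3,1)[:,:,::-1])
m=(abs(P[...,2]-(p[2]+.023))<.008)&(Q[...,0]>.014)&(Q[...,0]<.12)&(abs(Q[...,1])<.04)
q=Q[m]; print(m.sum(),(np.percentile(q,[1,99],axis=0)*1000).round(1)); print('top z slope',np.polyfit(q[:,0],P[m][:,2],1),P[m][:,2].mean())
# case: roof & lip check
m=(abs(P[...,2]-.08)<.006)&(abs(P[...,0]-.66)<.09)&(abs(P[...,1]+.066)<.07)
m=cv2.morphologyEx(m.astype(np.uint8),cv2.MORPH_OPEN,np.ones((3,3)))>0
print(cv2.minAreaRect((P[m][:,:2]*1000).astype(np.float32)))
E
```

```text
t 12.52 p [505.4 -73.2  64.5] xaxis yaw 3.41 zax [-0.001  0.    -1.   ] J [-20.8  36.2 105.8  -0.   38.1  65.8] F [ 1.   1.  -2.4]
shift [ 0.4 -0.1 28.5]
roll -0.002
55.64092882673077 29.958331841044128
361 [[ 55.7 -38.  -28.6]
 [119.5  38.4 -15.2]]
top z slope [-0.11563399  0.09438493] 0.0835722932728857
((645.4269409179688, -67.85459899902344), (152.81980895996094, 101.91683197021484), 3.804657220840454)
```

View pics/s5.png

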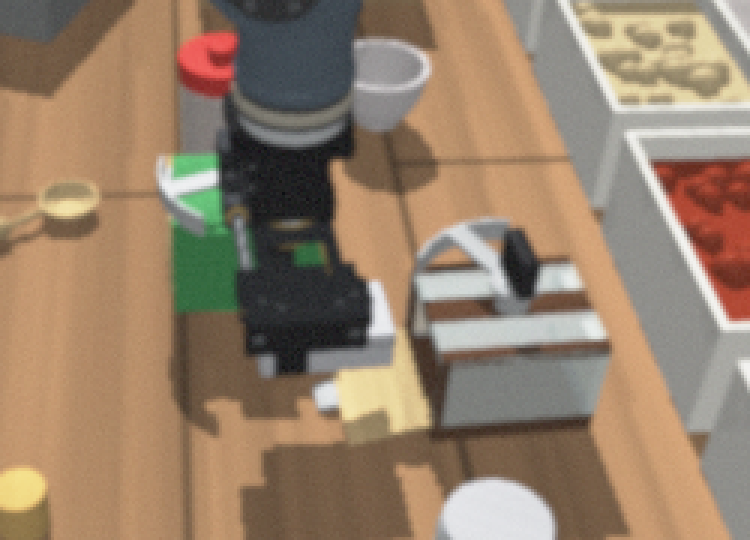

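The picture shows the tin level in the gripper, lined up in front of the ramp at (385,385).

Request:
{"api": "move_arm", "payload": {"increments": [{"xyz":[0,0,12],"roll":0,"grip":0},{"xyz":[0,0,12],"roll":0,"grip":0},{"xyz":[6,0,6],"roll":0,"grip":0},{"xyz":[12,0,0],"roll":0,"grip":0},{"xyz":[14,0,0],"roll":0,"grip":0}]}}

```text
time_s: 12.98
position: [0.5371, -0.0712, 0.0339]
tcp_rot: [[0.998, 0.061, -0.003], [0.061, -0.998, 0.001], [-0.003, -0.001, -1.0]]
force: [0.1, 0.2, -2.7]
opening: 0.641
grasp_force: 30.0
```

Request:
{"api": "move_arm", "payload": {"increments": [{"xyz":[14,0,0],"roll":0,"grip":0},{"xyz":[14,0,0],"roll":0,"grip":0},{"xyz":[12,0,0],"roll":0,"grip":0},{"xyz":[9,0,0],"roll":0,"grip":0},{"xyz":[5,0,0],"roll":0,"grip":0}]}}

```text
time_s: 13.4
position: [0.5911, -0.0675, 0.0343]
tcp_rot: [[0.998, 0.062, -0.004], [0.062, -0.998, 0.001], [-0.004, -0.001, -1.0]]
force: [-6.5, 2.1, 1.0]
opening: 0.641
grasp_force: 31.7
```

Request:
{"api": "move_arm", "payload": {"increments": [{"xyz":[0,0,2],"roll":0,"grip":0},{"xyz":[0,0,2],"roll":0,"grip":0},{"xyz":[0,0,1],"roll":0,"grip":0}]}}

```text
time_s: 13.65
position: [0.5906, -0.0678, 0.0291]
tcp_rot: [[0.998, 0.061, -0.002], [0.061, -0.998, 0.0], [-0.002, -0.0, -1.0]]
force: [-2.9, 0.3, 0.5]
opening: 0.642
grasp_force: 30.9
```

```bash
python3 g.py 591.6 -67.8 36 3.5; python3 - <<'E'
from h import *
im,d=bot.capture('side'); P=cloud('side',d); 
cv2.imwrite('pics/s6.png',im[110:290,250:450].repeat(3,0).repeat(3,1)[:,:,::-1])
E
```

```text
t 13.65 p [590.6 -67.8  29.1] xaxis yaw 3.49 zax [-0.002  0.    -1.   ] J [-17.3  43.5  94.1  -0.   42.5  69.2] F [-2.9  0.3  0.5]
shift [ 1.   0.1 -6.9]
roll -0.0
```

View pics/s6.png

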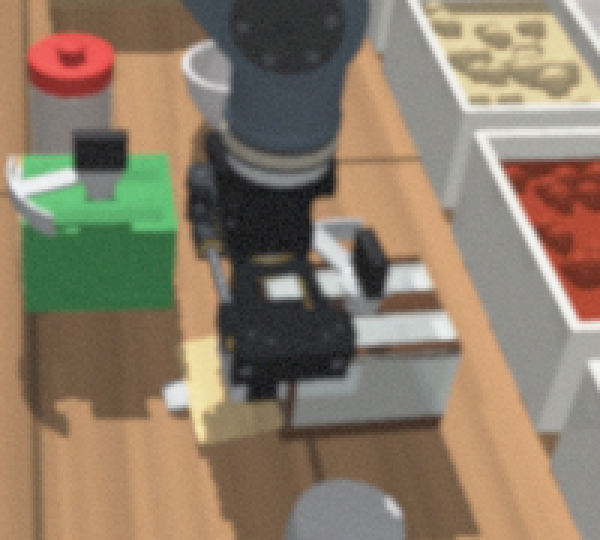

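The tin is over the lip and resting on it, with the upward reaction larger than its weight. The body is close to the latch arm, so later pushes will run with the TCP at 36 mm or higher. Releasing now.

Request:
{"api": "move_arm", "payload": {"increments": [{"xyz":[0,0,0],"roll":0,"grip":100},{"xyz":[0,0,0],"roll":0,"grip":100},{"xyz":[0,0,0],"roll":0,"grip":100},{"xyz":[0,0,0],"roll":0,"grip":100},{"xyz":[-2,0,-10],"roll":0,"grip":100}]}}

```text
time_s: 14.12
position: [0.59, -0.0681, 0.0388]
tcp_rot: [[0.998, 0.06, -0.0], [0.06, -0.998, 0.0], [-0.0, -0.0, -1.0]]
force: [0.0, -0.5, 0.2]
opening: 0.93
grasp_force: 0.0
```

Request:
{"api": "move_arm", "payload": {"increments": [{"xyz":[0,0,-20],"roll":0,"grip":100},{"xyz":[0,0,-25],"roll":0,"grip":100},{"xyz":[-20,0,0],"roll":0,"grip":100},{"xyz":[-25,0,0],"roll":0,"grip":0},{"xyz":[-25,0,0],"roll":0,"grip":0}]}}

```text
time_s: 14.53
position: [0.5209, -0.0726, 0.0863]
tcp_rot: [[0.998, 0.061, 0.005], [0.061, -0.998, -0.001], [0.005, 0.002, -1.0]]
force: [0.1, 0.3, -0.2]
opening: 0.922
grasp_force: 0.0
```

Request:
{"api": "move_arm", "payload": {"increments": [{"xyz":[-10,0,0],"roll":0,"grip":0},{"xyz":[0,0,0],"roll":0,"grip":0},{"xyz":[0,0,0],"roll":0,"grip":0},{"xyz":[0,0,0],"roll":0,"grip":0},{"xyz":[0,0,0],"roll":0,"grip":0}]}}

```text
time_s: 14.95
position: [0.5121, -0.0734, 0.0848]
tcp_rot: [[0.998, 0.061, 0.003], [0.061, -0.998, -0.001], [0.003, 0.001, -1.0]]
force: [0.5, 0.2, -0.4]
opening: 0.553
grasp_force: 0.0
```

```bash
python3 g.py 591.6 -67.8 36 3.5; cat > t.py <<'E'
from h import *
o=np.array([605.6,-67,0]); a=np.radians(3.5); R=np.array([[np.cos(a),-np.sin(a),0],[np.sin(a),np.cos(a),0],[0,0,1]])
for n in('side','top'):
    im,d=bot.capture(n); C=(cloud(n,d)*1000-o)@R
    m=(C[...,0]>-110)&(C[...,0]<-2)&(abs(C[...,1])<45)&(C[...,2]>26)&(C[...,2]<62)
    q=C[m]; print(n,m.sum())
    if m.sum()>20:
        print(np.percentile(q,[2,50,98],axis=0).round(1).tolist())
        for x in range(-60,0,6):
            k=q[abs(q[:,0]-x)<3]; len(k)>3 and print(x,len(k),np.percentile(k[:,2],[50,90]).round(1),k[:,1].min().round(1),k[:,1].max().round(1))
    cv2.imwrite(f'pics/now_{n}.png',im[110:290,250:450].repeat(3,0).repeat(3,1)[:,:,::-1])
s=bot.read_state();print(s['opening'],s['force'])
E
python3 t.py
```

```text
t 14.95 p [512.1 -73.4  84.8] xaxis yaw 3.49 zax [ 0.003 -0.001 -1.   ] J [-20.6  34.3 104.4   0.   41.1  65.9] F [ 0.5  0.2 -0.4]
shift [79.6 -0.8 49. ]
roll -0.0
side 448
[[-32.9, -31.6, 27.4], [-19.8, -15.6, 52.6], [-2.4, 21.7, 56.2]]
-36 4 [30.5 31.6] -12.6 8.3
-30 131 [46.  54.8] -33.0 24.6
-24 76 [53.8 55.5] -31.6 21.6
-18 74 [53.6 55. ] -33.1 22.3
-12 73 [53.6 55.2] -32.2 21.7
-6 77 [52.8 54.2] -32.1 26.0
top 0
0.46823438236653486 [0.10987854 0.89967805 0.11370225]
```

View pics/now_side.png

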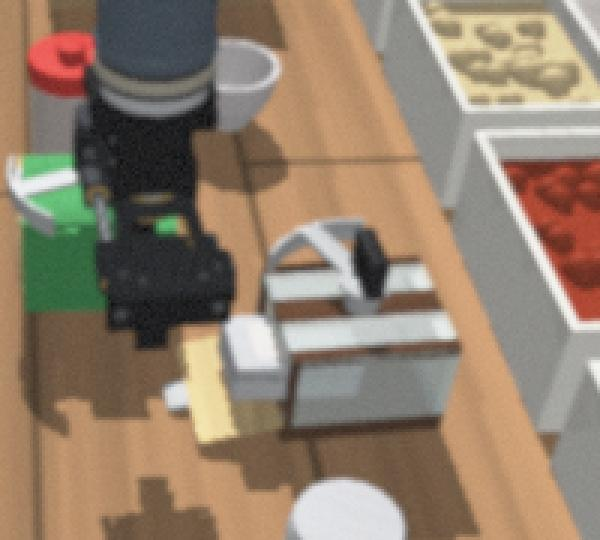

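The tin sits in the mouth with its rear end at case x -33 mm and y about -4, nearly level. Next I'll close the fingers, drop behind it and push. I've used all 10 pictures, so from here I'll check by depth numbers.

Request:
{"api": "move_arm", "payload": {"increments": [{"xyz":[0,2,10],"roll":0,"grip":0},{"xyz":[0,0,12],"roll":0,"grip":0},{"xyz":[0,0,12],"roll":0,"grip":0},{"xyz":[0,0,8],"roll":0,"grip":0},{"xyz":[0,0,3],"roll":0,"grip":0}]}}

```text
time_s: 15.47
position: [0.5093, -0.0747, 0.0378]
tcp_rot: [[0.998, 0.061, -0.003], [0.061, -0.998, 0.001], [-0.002, -0.001, -1.0]]
force: [0.7, 0.2, -0.5]
opening: 0.081
grasp_force: 0.0
```

Request:
{"api": "move_arm", "payload": {"increments": [{"xyz":[12,0,0],"roll":0,"grip":0},{"xyz":[14,0,0],"roll":0,"grip":0},{"xyz":[12,0,0],"roll":0,"grip":0},{"xyz":[8,0,0],"roll":0,"grip":0},{"xyz":[5,0,0],"roll":0,"grip":0}]}}

```text
time_s: 15.88
position: [0.562, -0.0719, 0.0395]
tcp_rot: [[0.998, 0.061, 0.001], [0.061, -0.998, -0.0], [0.001, 0.0, -1.0]]
force: [-1.1, 0.3, 0.5]
opening: 0.005
grasp_force: 0.5
```

Request:
{"api": "move_arm", "payload": {"increments": [{"xyz":[5,0,0],"roll":0,"grip":0},{"xyz":[4,0,0],"roll":0,"grip":0},{"xyz":[4,0,0],"roll":0,"grip":0},{"xyz":[4,0,0],"roll":0,"grip":0},{"xyz":[0,0,0],"roll":0,"grip":0}]}}

```text
time_s: 16.3
position: [0.5787, -0.0709, 0.0396]
tcp_rot: [[0.998, 0.061, 0.001], [0.061, -0.998, -0.0], [0.001, 0.0, -1.0]]
force: [0.3, -0.2, -0.6]
opening: 0.003
grasp_force: 0.1
```

```bash
python3 g.py 594 -67.8 40 3.5; python3 t.py
```

```text
t 16.3 p [578.7 -70.9  39.6] xaxis yaw 3.48 zax [ 0.001 -0.    -1.   ] J [-18.   41.9  95.8   0.   42.2  68.6] F [ 0.3 -0.2 -0.6]
shift [15.5 -2.1 -0.4]
roll -0.0
side 53
[[-15.4, -32.4, 27.4], [-9.8, -29.8, 35.2], [-2.5, -17.8, 46.9]]
-18 4 [29.8 35. ] -27.7 -13.2
-12 25 [35.6 44.9] -31.7 -17.8
-6 20 [37.8 46.3] -33.0 -27.9
top 0
0.003833842551901368 [-0.38535883  0.70310943 -0.59236384]
```

Request:
{"api": "move_arm", "payload": {"increments": [{"xyz":[-20,0,0],"roll":0,"grip":0},{"xyz":[-25,0,0],"roll":0,"grip":0},{"xyz":[-15,0,0],"roll":0,"grip":0},{"xyz":[0,0,0],"roll":0,"grip":0},{"xyz":[0,0,0],"roll":0,"grip":0}]}}

```text
time_s: 16.82
position: [0.5182, -0.0747, 0.0399]
tcp_rot: [[0.998, 0.06, 0.001], [0.06, -0.998, -0.0], [0.001, 0.0, -1.0]]
force: [0.6, -0.1, 0.3]
opening: 0.004
grasp_force: 0.0
```

Request:
{"api": "move_arm", "payload": {"increments": [{"xyz":[20,0,0],"roll":0,"grip":0},{"xyz":[28,0,0],"roll":0,"grip":0},{"xyz":[25,0,0],"roll":0,"grip":0},{"xyz":[0,0,0],"roll":0,"grip":0},{"xyz":[0,0,0],"roll":0,"grip":0}]}}

```text
time_s: 17.23
position: [0.5932, -0.0701, 0.0396]
tcp_rot: [[0.998, 0.062, 0.003], [0.062, -0.998, -0.001], [0.003, 0.001, -1.0]]
force: [-0.3, 0.7, 0.7]
opening: 0.004
grasp_force: 0.0
```

Request:
{"api": "move_arm", "payload": {"increments": [{"xyz":[0,0,0],"roll":0,"grip":0},{"xyz":[-20,0,0],"roll":0,"grip":0},{"xyz":[-25,0,0],"roll":0,"grip":0},{"xyz":[-25,0,0],"roll":0,"grip":0},{"xyz":[-10,0,0],"roll":0,"grip":0}]}}

```text
time_s: 17.65
position: [0.5076, -0.0741, 0.0395]
tcp_rot: [[0.998, 0.06, -0.004], [0.06, -0.998, 0.001], [-0.003, -0.002, -1.0]]
force: [-1.0, 0.8, -0.2]
opening: 0.007
grasp_force: 0.0
```

```bash
cat > t2.py <<'E'
from h import *
o=np.array([605.6,-67,0]); a=np.radians(3.5); R=np.array([[np.cos(a),-np.sin(a),0],[np.sin(a),np.cos(a),0],[0,0,1]])
im,d=bot.capture('side'); C=(cloud('side',d)*1000-o)@R
m=(C[...,0]>-40)&(C[...,0]<30)&(abs(C[...,1])<42)&(C[...,2]>18)&(C[...,2]<58)
q=C[m]
for y in range(-40,42,8):
    k=q[abs(q[:,1]-y)<4]; t=k[k[:,2]>28]
    print(y,len(k),len(t), t[:,0].min().round(1) if len(t) else '', k[np.argsort(k[:,0])][::max(1,len(k)//6)].round(0)[:,[0,2]].tolist())
E
python3 g.py 594 -67.8 40 3.5; python3 t2.py
```

```text
t 17.65 p [507.6 -74.1  39.5] xaxis yaw 3.46 zax [-0.004  0.001 -1.   ] J [-20.8  39.  105.9  -0.   35.3  65.7] F [-1.   0.8 -0.2]
shift [86.7 -1.1 -0.8]
roll -0.001
-40 14 0  [[-16.0, 18.0], [-14.0, 19.0], [-10.0, 20.0], [-8.0, 21.0], [-5.0, 20.0], [-1.0, 20.0], [1.0, 20.0]]
-32 27 0  [[-19.0, 20.0], [-13.0, 19.0], [-10.0, 19.0], [-6.0, 18.0], [-3.0, 21.0], [-1.0, 21.0], [2.0, 20.0]]
-24 28 4 6.8 [[-19.0, 19.0], [-9.0, 19.0], [-5.0, 20.0], [-1.0, 21.0], [1.0, 22.0], [5.0, 18.0], [7.0, 21.0]]
-16 34 10 6.7 [[-22.0, 18.0], [-9.0, 19.0], [-5.0, 20.0], [-2.0, 19.0], [3.0, 20.0], [7.0, 34.0], [7.0, 35.0]]
-8 38 9 6.7 [[-22.0, 20.0], [-10.0, 18.0], [-5.0, 21.0], [-1.0, 21.0], [4.0, 20.0], [7.0, 35.0], [8.0, 47.0]]
0 38 12 6.6 [[-21.0, 20.0], [-9.0, 18.0], [-4.0, 22.0], [2.0, 19.0], [7.0, 24.0], [7.0, 25.0], [7.0, 36.0]]
8 32 9 6.2 [[-15.0, 19.0], [-8.0, 18.0], [-4.0, 19.0], [1.0, 21.0], [6.0, 41.0], [7.0, 31.0], [8.0, 44.0]]
16 35 10 6.2 [[-18.0, 18.0], [-9.0, 18.0], [-4.0, 20.0], [-1.0, 19.0], [3.0, 20.0], [7.0, 24.0], [7.0, 34.0]]
24 26 5 6.9 [[-18.0, 19.0], [-9.0, 19.0], [-7.0, 19.0], [-2.0, 18.0], [-0.0, 22.0], [4.0, 20.0], [7.0, 46.0]]
32 19 0  [[-21.0, 19.0], [-11.0, 19.0], [-7.0, 19.0], [-5.0, 19.0], [-3.0, 20.0], [1.0, 21.0], [4.0, 21.0]]
40 71 40 -0.6 [[-15.0, 20.0], [0.0, 53.0], [2.0, 57.0], [3.0, 43.0], [6.0, 19.0], [8.0, 43.0], [11.0, 39.0]]
```

The tin's rear face is vertical with its top edge at about 48 mm (16 + 32), and it sits at x ≈ 7 mm, behind the lip. So the tin is flat on the floor, and the robot is clear of everything.

```bash
python3 -c "
from rig import bot
print(bot.hand_in())"
```

```text
the job is handed in; nothing more can be done
None
```

The job is handed in: by depth measurement the tin lies flat and label up on the case floor, its rear about 3 mm behind the lip. The flap is down, the arm is clear, and I saw no contact with the jar, canister or mortar; the hand-in returned no verdict.

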